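Raise the microscope on its telescoping column and hold it up

ROBOT

A 7-joint arm with a two-finger parallel gripper is mounted at the origin on the work surface. World frame = base frame: x ahead of the robot, y to its left, z up, the work surface at z = 0. Lengths are in m, angles in degrees, forces in N, time in s.
With the tool pointing down it reaches from about 0.4 to 0.85 m from the base axis. Payload 4.5 kg.
Tool frame: the origin (TCP) lies on the centre line of the jaws, within the pads' length; the fingertips stand 14 mm ahead of it and the grasp point (between the pads) lies 5 mm behind it; z points along the fingers, y is the line along which they close (so a half turn about z gives the same grasp; the last joint's range is limited). The gripper opens to 88 mm and grips with 3 to 60 N. Pads are 18 mm wide; open, the fingers measure 123 mm over their backs; the gripper's body (75 mm by 187 mm) begins 45 mm behind the grasp point.
Start: joints at [77.624, 39.483, -11.15, 89.685, 9.013, 51.709, -12.324], TCP at [0.155, -0.606, 0.253] pointing down, gripper open.
Joint ranges: [-172.22, 172.22], [-26.19, 119.32], [-84.43, 86.54], [7.71, 146.69], [-57.33, 237.33], [2.42, 119.75], [-152.13, 152.13]. Speed limits (degrees/s): [147.25, 147.25, 180, 180, 180, 180, 180].

INTERFACE

Orientations are given as [roll, pitch, yaw] about the fixed x, y, z axes, in that order (R = Rz(yaw) Ry(pitch) Rx(roll)).
In Python, from station import telemetry, read_camera, workorder gives the robot as it stands. The module is installed in compiled form; this text tells all that it offers.
- The arm moves only by the tool servo_tool, never from a script. Its argument "series" is a list of rows, each an object of numbers: "fingers": the opening, from 0 (shut) to 1 (fully open); "tx", "ty", "tz": the shift along the tool's x, y, z in cm; "wx", "wy", "wz": the turn, a rotation vector about the tool's x, y, z in rad. A call has 1 to 8 rows; each row is the pose to reach, as a shift and turn from the pose commanded when the call began, along the tool's axes at that moment; what a row does not reach only later rows make up. A row lasts 1/8 s, in which the tool goes at most 62.5 mm and 10.7 degrees, less where a joint would pass 70% of its speed; a pose out of reach is approached as far as the arm can. A call with a gripper value outside its range is refused whole. The fingers move at their own pace and stop on an object; "grip_force" is the grip in N (left out, the last holds). Time passes only in rows, so rows that repeat a pose let the fingers close. It gives the time, the measured TCP pose, the force, the opening and the grip force at its end, in the units of the state.
- telemetry.read_state(): the state, without advancing time (a new reading comes with each control period).
- read_camera(name): name is "side" or "top" or "wrist"; returns a dict with "frame" (384x512x3 uint8, red, green, blue), "mtx" (3x3 intrinsics, pixels), "cam_to_world" (4x4, takes a point from camera to world coordinates). Camera axes: x right, y down, z forward; pixel columns grow to the right and rows downward; lengths in m; the calibration is good to about 2 mm. A picture is of the moment at which its call begins. There is no depth.
- workorder.job_done(): hands the job in; it is judged then, once.
The state is a dict: "time_s": time; "joints": joint angles; "qd": joint speeds; "joint_efforts": joint torques, N m; "eef_pos": TCP position; "ee_rot": TCP orientation; "force": force on the tool from outside, world axes, zero at the start; "ft_torque": the same for the moment, N m; "gripper_width": opening from 0.0 (shut) to 1.0 (fully open); "finger_force": force on a finger pad.
Only numpy, scipy, OpenCV 4.12 (cv2) and the standard library are available. Lean on these libraries where they do the work, as an engineer would, in place of code of your own. Each camera call takes 0.05 s, during which the arm holds its last target. There are 200 camera calls.

TASK

I need to change the potsherd under the digital microscope: take the black hand grip on top of the stand's telescoping column, squeeze its green release button in, and raise the column smoothly past the first stop to the second stop, as far as it goes. Finish while holding it there, with the button still squeezed in so that your gripper carries the microscope; lift only by the grip, do not touch the microscope itself, and leave the sherds, the jar and the syringe where they lie.

Things in the scene. Friction and masses are not known exactly. Their poses are not given: they have to be found in the camera images.
- stand: Microscope stand screwed to the bench, placed and turned differently each time. Origin: on the bench, on the column's axis; x points from the column to the microscope, y to the green button's side, z up. Grey base plate 200 x 140 x 12 mm (x -45 to +155 mm), upright aluminium outer tube 30 mm in diameter, its black collar 36 mm in diameter, up to 164 mm above the bench.
- column (a joint): How far inner tube, grip and microscope (0.3 to 0.5 kg) are drawn up, m: 0 fully down (start), first stop 0.050, second stop 0.100; travel ends at 0.1015. A spring pin locks it at each stop while the button is out; if that comes out between stops, the pin rubs along and snaps in at the next stop reached. With the button in by over 3 mm it slides past freely (friction 1 N) and sinks if let go.
- release (a joint): How far the green button is pressed into the grip, m: 0 out, 0.0045 fully in. It is sprung: 3 N to start, 9 N fully in.
- grip (a point): Centre of the black hand grip at button height; moves with the column; axes as the stand's. An upright block, 44 mm along x, 36 mm across y (41 mm over the button), from 30 mm below to 22 mm above this point, free on top and on both y sides. 195 mm above the bench when down, 295 mm at the second stop. Two fingers closing on its y faces squeeze the button in.
- button (a point): Middle of the outer face of the green button, a disc 18 mm in diameter on the grip's +y face, standing 5 mm proud of it; pressed towards -y.
- scope: White digital microscope upright in its holder ring, carried by a short arm from the foot of the grip; origin on its axis, 90 mm along x from the grip's axis and 30 mm below point grip. Up to 44 mm in diameter, from 84 mm below to 32 mm above its origin (2 mm above point grip); a small screw stands out 34 mm to +y. Not to be touched.
- stage_sherd: Brown potsherd, about 60 x 50 x 17 mm, lying on the base plate under the microscope; origin under its middle. Leave it.
- tray: Yellow foam tray, 280 x 200 x 36 mm, floor 6 mm thick, fixed on the bench to one side of the stand; origin under its middle.
- tray_sherd: Larger tan potsherd, about 90 x 75 x 22 mm, lying in the tray; origin under its middle. Leave it.
- pad: Sheet of paper padding, 270 x 210 x 2 mm, fixed on the bench on the other side of the stand; origin under its middle.
- jar: Amber glass jar, black cap, 56 mm in diameter, 75 mm tall, standing on the paper; origin under its middle. Leave it.
- syringe: Clear syringe with green needle hub, 164 mm long, 18 mm high, lying along its x on the paper; origin under the middle of its barrel. Leave it.
Things that resemble listed ones, but are neither listed nor needed, are in the scene too. Of the things that look like the stand, take the one that is nearest to the robot's base at the start. There is more than one size of the jar; the job needs the smaller.

How it is judged (in metres and radians):
On the way, in this order (a step that is already met when the one before it is completed fails the run):
1. the button is squeezed in between the fingers while the column is still down (value of joint release above 0.003 m and value of joint column below 0.02 m and contact force between the fingers and column above 2 N), for 0.1 s.
2. the column is drawn up past the first stop with the button in (value of joint release above 0.003 m and value of joint column above 0.06 m), for 0.05 s.
At the end, for the whole second after the job is handed in: The column is at rest at its second stop (at least 96 of 100 mm up); the gripper squeezes the grip (over 2 N) with the button in by more than 3 mm, so it alone carries the microscope; sherds, jar and syringe are within 12 mm of where they were, the jar upright (value of joint column above 0.096 m and value of joint release above 0.003 m and contact force between the fingers and column above 2 N and velocity of joint column between -0.01 and 0.01 m/s and distance of each of stage_sherd, tray_sherd, jar, syringe from where it was at the start of the episode below 0.012 m and angle between jar's own z axis and vertical below 0.2 rad); the arm keeps its last pose, push and grip.
It fails at once if the microscope is touched (contact force between anything else and scope above 0.5 N).
It fails at once if the column is jerked up (faster than 0.4 m/s) (velocity of joint column above 0.4 m/s).
It fails at once if the raised microscope is dropped (sinks faster than 0.2 m/s) (velocity of joint column below -0.2 m/s).
It fails at once if a bystander is disturbed (distance of any of stage_sherd, tray_sherd, jar, syringe from where it was at the start of the episode above 0.02 m).
It also fails if it takes over 32 s, if anything falls off the work surface, if the arm or the gripper's body presses on something with over 40 N, if the wrist force passes 120 N, or if a joint passes its speed limit or range.

## Working session

There is one attempt and no reset: what is moved stays moved. The work goes in short steps, Python scripts to look and compute and a tool call to move; the robot and the scene stay as the last step left them, time stands still between calls to the robot, and variables do not carry over. Pictures are saved under pics/ and viewed, at most 10 in all, crops included, and the job is handed in when it is done.

Besides the shell and the picture viewer there is one more tool, called after "Emit:" in YAML: its name, and indented under it one key for each argument. servo_tool: Moves the arm, as the interface text tells. Its arguments: {"type":"object","properties":{"series":{"type":"array","items":{"type":"object","properties":{"fingers":{"type":"number"},"tx":{"type":"number"},"ty":{"type":"number"},"tz":{"type":"number"},"wx":{"type":"number"},"wy":{"type":"number"},"wz":{"type":"number"}}}},"grip_force":{"type":"number"}},"required":["series"]}

```bash
mkdir -p pics
cat > h.py <<'E'
import numpy as np, cv2, pickle
from station import telemetry, read_camera, workorder
def snap(n,f):
    c=read_camera(n); cv2.imwrite(f'pics/{f}.png',c['frame'][:,:,::-1]); pickle.dump(c,open(f'pics/{f}.pkl','wb')); return c
def ray(f,u,v):
    c=pickle.load(open(f'pics/{f}.pkl','rb')); T=np.array(c['cam_to_world']); d=T[:3,:3]@np.linalg.solve(np.array(c['mtx']),[u,v,1.]); return T[:3,3],d
def atz(f,u,v,z):
    o,d=ray(f,u,v); return o+d*(z-o[2])/d[2]
def proj(f,p):
    c=pickle.load(open(f'pics/{f}.pkl','rb')); q=np.linalg.inv(c['cam_to_world'])@np.append(p,1); q=c['mtx']@q[:3]; return q[:2]/q[2]
E
python3 - <<'E'
from h import *
for n in ['top','side']:
    c=snap(n,n+'0'); print(n,np.array(c['cam_to_world']).round(3).tolist())
a=[cv2.imread(f'pics/{n}0.png') for n in('top','side')]
print(telemetry.read_state())
E
```

```text
top [[-0.02, -0.983, 0.184, 0.299], [-1.0, 0.022, 0.006, -0.001], [-0.01, -0.184, -0.983, 1.635], [0.0, 0.0, 0.0, 1.0]]
side [[-0.903, -0.254, 0.347, 0.196], [-0.429, 0.487, -0.761, 0.863], [0.024, -0.836, -0.549, 0.765], [0.0, 0.0, 0.0, 1.0]]
{'time_s': 0.1, 'joints': array([ 77.62548515,  39.52821231, -11.14600586,  89.73535818,
         9.01476592,  51.71040274, -12.32479242]), 'qd': array([-0.05057901, -0.07862786, -0.05846249, -0.10057056, -0.08117183,
        0.03275895,  0.0098601 ]), 'joint_efforts': array([-3.21751664e-03, -5.28510082e+01, -1.27138250e+00, -1.53838527e+01,
       -5.24999911e-02,  2.02878204e-03,  8.06099729e-05]), 'eef_pos': array([ 0.15432271, -0.6051145 ,  0.25200893]), 'ee_rot': array([-1.79908456e+02,  7.84600307e-03,  1.43165446e+01]), 'force': array([-1.32861163, -0.75178222, -0.4442457 ]), 'ft_torque': array([ 0.04097915, -0.05379869, -0.01749232]), 'finger_force': 0.0, 'gripper_width': 0.9995565084657457}
```

View pics/top0.png

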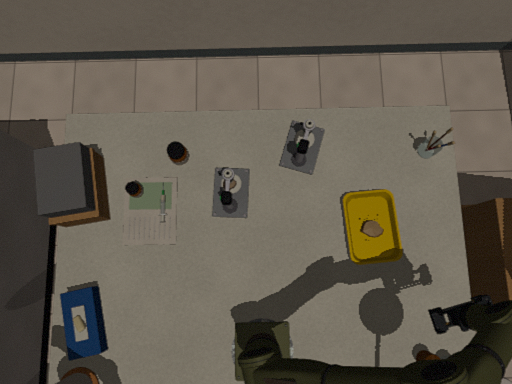

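View pics/side0.png

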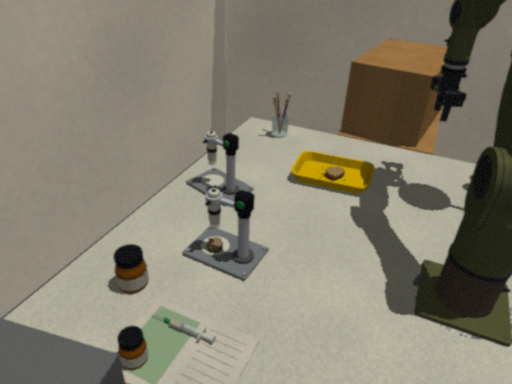

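The top view shows two stands, with grips at (227,198) and (303,147). In the side view those are (244,205) and (231,145). The robot base is at about (262,350) in the top view, so the stand at top (227,198) / side (244,205) is nearer. The jars and syringe are on the left around (134,188), and the tray is at (371,228). Next I'll check the choice in one enlarged crop.

Run:
```python
from h import *
a=cv2.imread('pics/top0.png')[155:225,195:265]; b=cv2.imread('pics/side0.png')[175:280,175:280]
cv2.imwrite('pics/c0.png',np.hstack([cv2.resize(i,(400,400),interpolation=cv2.INTER_CUBIC) for i in(a,b)]))
for n,u,v in [('n',227,198),('f',303,147)]: print(n,atz('top0',u,v,.217))
```

```text
n [0.54302534 0.10965831 0.217     ]
f [ 0.72044287 -0.161131    0.217     ]
```

View pics/c0.png

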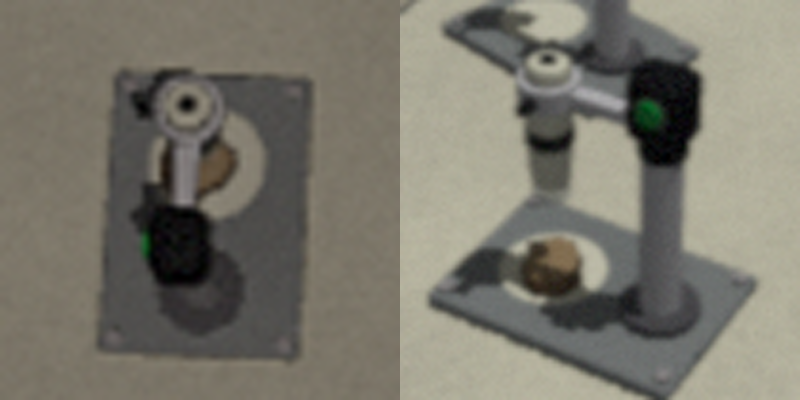

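The near stand has its green button facing left in the top view (crop 147,243), a black grip top at crop (179,242) and the scope at (187,105). In the side crop the button is at (649,115). Next: pose from plate corners, grip top and button.

Run:
```python
from h import *
t=lambda u,v,z: atz('top0',195+u/5.714,155+v/5.714,z)
fl,fr,nr,nl=[t(*p,.012) for p in [(118,72),(312,78),(298,358),(100,350)]]
for a,b in[(nl,fl),(nr,fr),(nr,nl),(fr,fl)]: d=b-a; print(np.linalg.norm(d),np.degrees(np.arctan2(d[1],d[0])))
c=(fl+fr+nr+nl)/4; x=(fl+fr-nl-nr)/2; yaw=np.arctan2(x[1],x[0]); print('yaw',np.degrees(yaw),'axis',c-np.array([np.cos(yaw),np.sin(yaw),0])*.055)
print('grip top',t(179,242,.217),'scope top',t(187,105,.197))
print('button side',atz('side0',175+249/3.81,175+115/3.81,.195))
print(telemetry.read_state()['eef_pos'])
```

```text
0.19728496031220835 -3.7361704897075434
0.19832187476622057 -3.774409260273356
0.13670099645325887 86.44818010270124
0.13684061551214605 86.88214593251996
yaw -3.75533998829975 axis [0.54617733 0.11227384 0.012     ]
grip top [0.54535714 0.11198005 0.217     ] scope top [0.63526457 0.10799296 0.197     ]
button side [0.54922308 0.13668558 0.195     ]
[ 0.15432271 -0.6051145   0.25200893]
```

Emit:
servo_tool:
  series:
    - {"tx":3,"ty":-2,"tz":-0.8,"wz":0.05,"fingers":1}
    - {"tx":8,"ty":-5,"tz":-2,"wz":0.1,"fingers":1}
    - {"tx":13,"ty":-8,"tz":-4,"wz":0.15,"fingers":1}
    - {"tx":18,"ty":-11,"tz":-5,"wz":0.2,"fingers":1}
    - {"tx":23.5,"ty":-14.5,"tz":-5,"wz":0.25,"fingers":1}
    - {"tx":29,"ty":-18,"tz":-5,"wz":0.3,"fingers":1}
    - {"tx":34.5,"ty":-21.5,"tz":-5,"wz":0.314,"fingers":1}
    - {"tx":38,"ty":-24,"tz":-5,"wz":0.314,"fingers":1}

```text
$.series[0]: bad value
```

```bash
cat > go.py <<'E'
from h import *
import sys
from scipy.spatial.transform import Rotation as R
s=telemetry.read_state(); r=R.from_euler('xyz',s['ee_rot'],degrees=True); g=np.array([.5455,.112]+[float(sys.argv[1])])
t=R.from_euler('xyz',[180,0,-3.6],degrees=True)
print(s['time_s'],s['eef_pos'],s['ee_rot'],s['force'],s['gripper_width'],s['finger_force'])
print('tx ty tz cm',r.inv().apply(g-s['eef_pos'])*100,'w',(r.inv()*t).as_rotvec(),s['joints'].round(1))
E
python3 go.py .30
```

```text
0.1 [ 0.15432271 -0.6051145   0.25200893] [-1.79908456e+02  7.84600307e-03  1.43165446e+01] [-1.32861163 -0.75178222 -0.4442457 ] 0.9995565084657457 0.0
tx ty tz cm [ 55.63496829 -59.81902344  -4.71115624] w [-0.00156329  0.00038563  0.31270252] [ 77.6  39.5 -11.1  89.7   9.   51.7 -12.3]
```

Emit:
servo_tool:
  series:
    - {"tx":3,"ty":-2,"tz":-0.8,"wx":0,"wy":0,"wz":0.05,"fingers":1}
    - {"tx":8,"ty":-5,"tz":-2,"wx":0,"wy":0,"wz":0.1,"fingers":1}
    - {"tx":13,"ty":-8,"tz":-4,"wx":0,"wy":0,"wz":0.15,"fingers":1}
    - {"tx":18,"ty":-11,"tz":-5,"wx":0,"wy":0,"wz":0.2,"fingers":1}
    - {"tx":23.5,"ty":-14.5,"tz":-5,"wx":0,"wy":0,"wz":0.25,"fingers":1}
    - {"tx":29,"ty":-18,"tz":-5,"wx":0,"wy":0,"wz":0.3,"fingers":1}
    - {"tx":34.5,"ty":-21.5,"tz":-5,"wx":0,"wy":0,"wz":0.314,"fingers":1}
    - {"tx":38,"ty":-24,"tz":-5,"wx":0,"wy":0,"wz":0.314,"fingers":1}

```text
time_s: 1.1
eef_pos: [0.465, -0.2766, 0.3025]
ee_rot: [-180.0, 0.0, -3.6]
force: [0.3, -0.4, 0.2]
gripper_width: 0.999
finger_force: 0.0
```

```bash
python3 go.py .30
```

```text
1.1 [ 0.46498375 -0.27663697  0.30249821] [-1.79966864e+02  5.63313645e-04 -3.57408277e+00] [ 0.26756795 -0.36603407  0.21622975] 0.9985895937404414 0.0
tx ty tz cm [  5.61324086 -39.289888     0.27248917] w [-5.78338491e-04  9.96248098e-06  4.52338090e-04] [ 29.5  29.4  -5.7 100.8   3.6  50.  -71.4]
```

Emit:
servo_tool:
  series:
    - {"tx":0.5,"ty":-4,"tz":0,"wx":0,"wy":0,"wz":0,"fingers":1}
    - {"tx":1.3,"ty":-9.5,"tz":0,"wx":0,"wy":0,"wz":0,"fingers":1}
    - {"tx":2.1,"ty":-15,"tz":0,"wx":0,"wy":0,"wz":0,"fingers":1}
    - {"tx":3,"ty":-21,"tz":0,"wx":0,"wy":0,"wz":0,"fingers":1}
    - {"tx":3.9,"ty":-27,"tz":0,"wx":0,"wy":0,"wz":0,"fingers":1}
    - {"tx":4.7,"ty":-33,"tz":0,"wx":0,"wy":0,"wz":0,"fingers":1}
    - {"tx":5.3,"ty":-37,"tz":0,"wx":0,"wy":0,"wz":0,"fingers":1}
    - {"tx":5.6,"ty":-39.3,"tz":0,"wx":0,"wy":0,"wz":0,"fingers":1}

```text
time_s: 2.1
eef_pos: [0.5443, 0.1126, 0.3023]
ee_rot: [-180.0, 0.0, -3.5]
force: [0.5, -0.3, -1.5]
gripper_width: 1.002
finger_force: 0.0
```

```bash
python3 go.py .30
python3 - <<'E'
from h import *
c=snap('wrist','w1'); g=np.array([.5455,.112,0])
y=np.radians(-3.6); X=np.array([np.cos(y),np.sin(y),0]); Y=np.array([-np.sin(y),np.cos(y),0])
im=cv2.imread('pics/w1.png')
for a,b,z in [(.022,.018,.217),(.022,-.018,.217),(-.022,.018,.217),(-.022,-.018,.217),(0,.023,.195),(.09,0,.197)]:
    p=proj('w1',g+a*X+b*Y+[0,0,z]); print(p.round(1)); cv2.circle(im,tuple(int(round(v)) for v in p),2,(0,0,255),-1)
cv2.imwrite('pics/w1m.png',cv2.resize(im,(780,585)))
E
```

```text
2.1 [0.54425673 0.11261596 0.30228548] [-1.79951986e+02  4.53300382e-02 -3.46427536e+00] [ 0.51614252 -0.29591307 -1.52378906] 1.001514556357842 0.0
tx ty tz cm [0.12800214 0.05416244 0.22840129] w [-0.00083706  0.00079215  0.00236851] [ -13.    30.6   -5.6   98.4    3.6   51.2 -113.5]
[232.  174.9]
[276.6 175. ]
[232.9 225.8]
[275.4 225.9]
[228.8 193.8]
[254.5  87.7]
```

View pics/w1m.png

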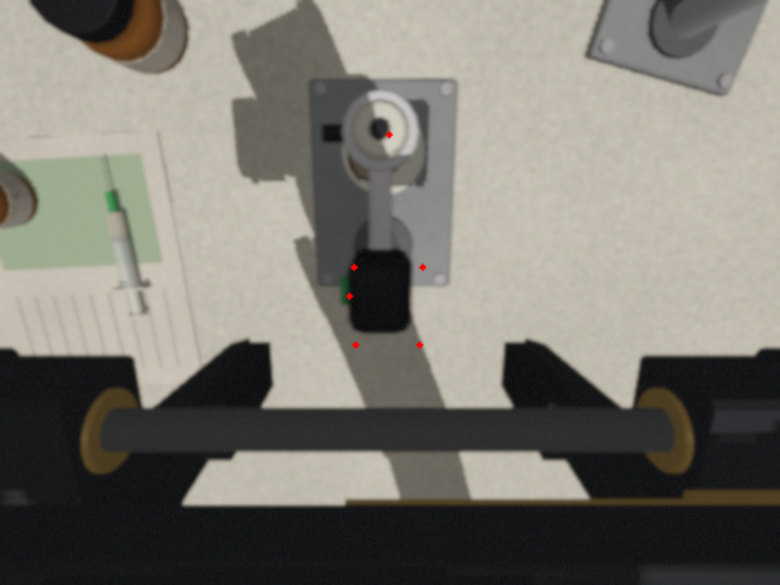

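The wrist view shows the grip top centred at (380,291), about 4 mm to +y and several mm to +x of my prediction. The finger midline is at about 387. I'll correct, descend partway and look again.

Emit:
servo_tool:
  series:
    - {"tx":0.2,"ty":-0.15,"tz":1,"wx":0,"wy":0,"wz":0,"fingers":1}
    - {"tx":0.4,"ty":-0.3,"tz":2.2,"wx":0,"wy":0,"wz":0,"fingers":1}
    - {"tx":0.4,"ty":-0.3,"tz":3.5,"wx":0,"wy":0,"wz":0,"fingers":1}
    - {"tx":0.4,"ty":-0.3,"tz":4.7,"wx":0,"wy":0,"wz":0,"fingers":1}
    - {"tx":0.4,"ty":-0.3,"tz":5.7,"wx":0,"wy":0,"wz":0,"fingers":1}
    - {"tx":0.4,"ty":-0.3,"tz":5.7,"wx":0,"wy":0,"wz":0,"fingers":1}

```text
time_s: 2.9
eef_pos: [0.5481, 0.112, 0.2448]
ee_rot: [180.0, 0.1, -3.7]
force: [0.3, -0.3, 0.4]
gripper_width: 1.004
finger_force: 0.0
```

Run:
```python
from h import *
c=snap('wrist','w2'); g=np.array([.549,.1155,0])
y=np.radians(-3.6); X=np.array([np.cos(y),np.sin(y),0]); Y=np.array([-np.sin(y),np.cos(y),0])
for a,b,z in [(.022,.018,.217),(.022,-.018,.217),(-.022,.018,.217),(-.022,-.018,.217),(0,.023,.195),(.09,0,.197)]:
    print((proj('w2',g+a*X+b*Y+[0,0,z])*1.523).round(1))
im=cv2.imread('pics/w2.png'); im=np.clip(im.astype(float)*1.5+20,0,255).astype('uint8')
cv2.imwrite('pics/w2m.png',cv2.resize(im,(780,585)))
```

```text
[331.4 297.2]
[422.3 297. ]
[335.2 397. ]
[420.1 396.8]
[328.3 330.1]
[376.6 119.5]
```

View pics/w2m.png

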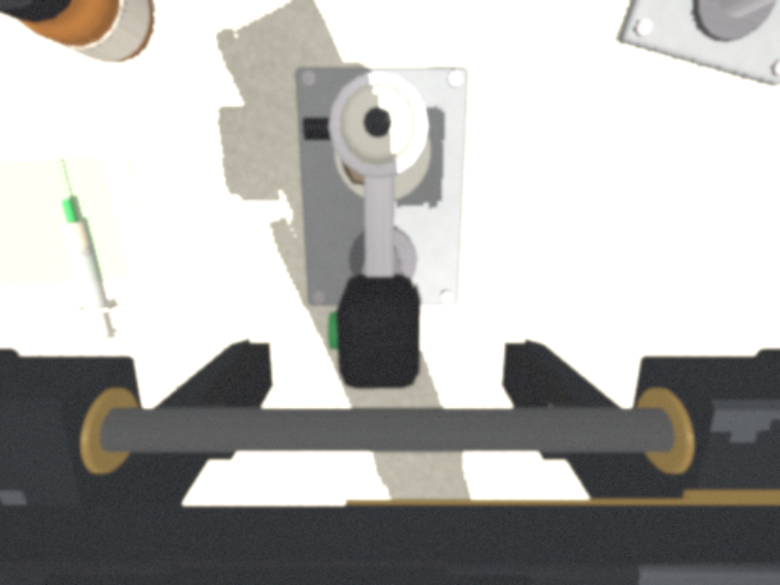

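The button now shows at (334,330), against a prediction of (328,330) for its outer face. The scope is at (377,121), against (377,120). So the grip axis is about (0.550, 0.115), and I'll descend around it.

Emit:
servo_tool:
  series:
    - {"tx":0.2,"ty":-0.3,"tz":0.8,"wx":0,"wy":0,"wz":0,"fingers":1}
    - {"tx":0.2,"ty":-0.3,"tz":1.8,"wx":0,"wy":0,"wz":0,"fingers":1}
    - {"tx":0.2,"ty":-0.3,"tz":3,"wx":0,"wy":0,"wz":0,"fingers":1}
    - {"tx":0.2,"ty":-0.3,"tz":4.2,"wx":0,"wy":0,"wz":0,"fingers":1}
    - {"tx":0.2,"ty":-0.3,"tz":5.1,"wx":0,"wy":0,"wz":0,"fingers":1}
    - {"tx":0.2,"ty":-0.3,"tz":5.5,"wx":0,"wy":0,"wz":0,"fingers":1}
    - {"tx":0.2,"ty":-0.3,"tz":5.5,"wx":0,"wy":0,"wz":0,"fingers":0.6}

```text
time_s: 3.82
eef_pos: [0.5508, 0.115, 0.1905]
ee_rot: [180.0, 0.0, -3.7]
force: [-0.3, 0.2, 0.6]
gripper_width: 0.912
finger_force: 0.0
```

```bash
python3 go.py .19
python3 - <<'E'
from h import *
snap('wrist','w3');snap('side','s3')
a=cv2.imread('pics/w3.png')[130:290,150:350]; b=cv2.imread('pics/side0.png')
b=cv2.imread('pics/s3.png')[150:270,180:300]
cv2.imwrite('pics/c3.png',np.clip(np.hstack([cv2.resize(a,(450,360)),cv2.resize(b,(350,360))])*1.5,0,255))
E
```

```text
3.825 [0.5508069  0.11504707 0.19046186] [ 1.79989014e+02  1.89010553e-02 -3.67925995e+00] [-0.32364893  0.21719035  0.59527484] 0.9116315476485536 0.0
tx ty tz cm [-0.51002793  0.33812476  0.04641903] w [ 0.00019152  0.00033002 -0.00138332] [ -13.7   39.5   -4.7  104.4    5.1   36.4 -115.1][ WARN:0@4.472] global loadsave.cpp:1063 imwrite_ Unsupported depth image for selected encoder is fallbacked to CV_8U.
```

View pics/c3.png

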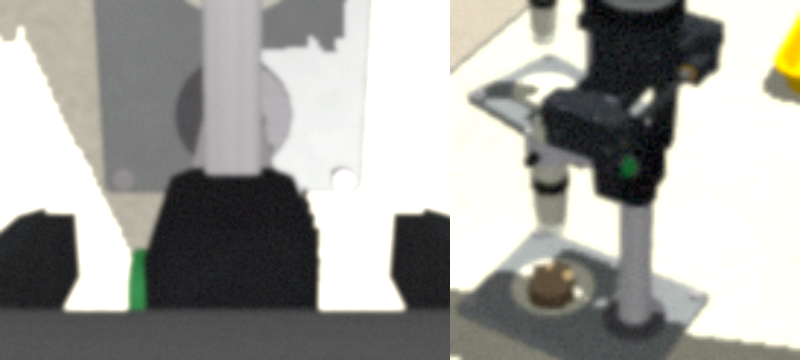

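Run:
```python
from h import *
f=lambda x,y,z:(proj('w3',[x,y,z])-[150,130])*2.25
print('finger front at tip',f(.5598,.155,.176),f(.5598,.155,.19))
for gx in(.546,.549,.552): print(gx,'button far edge',f(gx+.009+.0015,.138,.195),'centre-ish',f(gx,.138,.204),'block far edge top',f(gx+.022,.115,.217),'bottom', f(gx+.022,.115,.165))
```

```text
finger front at tip [ 73.59384419 222.19249165] [ 58.44885669 245.76525523]
0.546 button far edge [129.41118303 264.24624256] centre-ish [127.8966762  327.69301373] block far edge top [227.0541488  254.68803562] bottom [228.85019964 168.58334838]
0.549 button far edge [127.95444332 252.04740188] centre-ish [126.36501469 315.32415823] block far edge top [225.96269833 239.75227618] bottom [228.10416577 157.83813517]
0.552 button far edge [126.48085931 239.70750591] centre-ish [124.81483747 302.80578011] block far edge top [224.8558457  224.60574852] bottom [227.35086778 146.98829603]
```

Fingers straddle the grip with the button outer edge at (130,280), centred within about 2 mm both ways. Now I'll squeeze.

Emit:
servo_tool:
  grip_force: 35
  series:
    - {"tx":-0.1,"ty":0,"tz":0,"wx":0,"wy":0,"wz":0,"fingers":0.5}
    - {"tx":-0.1,"ty":0,"tz":0,"wx":0,"wy":0,"wz":0,"fingers":0.3}
    - {"tx":-0.1,"ty":0,"tz":0,"wx":0,"wy":0,"wz":0,"fingers":0.2}
    - {"tx":-0.1,"ty":0,"tz":0,"wx":0,"wy":0,"wz":0,"fingers":0.2}
    - {"tx":-0.1,"ty":0,"tz":0,"wx":0,"wy":0,"wz":0,"fingers":0.2}
    - {"tx":-0.1,"ty":0,"tz":0,"wx":0,"wy":0,"wz":0,"fingers":0.2}

```text
time_s: 4.68
eef_pos: [0.55, 0.1156, 0.1909]
ee_rot: [-180.0, -0.0, -3.7]
force: [0.9, 2.8, 1.8]
gripper_width: 0.409
finger_force: 35.0
```

Emit:
servo_tool:
  series:
    - {"tx":-0.1,"ty":0,"tz":-0.3,"wx":0,"wy":0,"wz":0,"fingers":0.2}
    - {"tx":-0.1,"ty":0,"tz":-1,"wx":0,"wy":0,"wz":0,"fingers":0.2}
    - {"tx":-0.1,"ty":0,"tz":-2,"wx":0,"wy":0,"wz":0,"fingers":0.2}
    - {"tx":-0.1,"ty":0,"tz":-3,"wx":0,"wy":0,"wz":0,"fingers":0.2}
    - {"tx":-0.1,"ty":0,"tz":-4,"wx":0,"wy":0,"wz":0,"fingers":0.2}
    - {"tx":-0.1,"ty":0,"tz":-5,"wx":0,"wy":0,"wz":0,"fingers":0.2}
    - {"tx":-0.1,"ty":0,"tz":-6,"wx":0,"wy":0,"wz":0,"fingers":0.2}
    - {"tx":-0.1,"ty":0,"tz":-6.6,"wx":0,"wy":0,"wz":0,"fingers":0.2}

```text
time_s: 5.68
eef_pos: [0.5499, 0.1156, 0.257]
ee_rot: [-179.9, -0.1, -3.7]
force: [6.0, 2.5, -5.4]
gripper_width: 0.406
finger_force: 35.0
```

Emit:
servo_tool:
  series:
    - {"tx":0.1,"ty":0,"tz":-0.6,"wx":0,"wy":0,"wz":0,"fingers":0.2}
    - {"tx":0.1,"ty":0,"tz":-1.4,"wx":0,"wy":0,"wz":0,"fingers":0.2}
    - {"tx":0.1,"ty":0,"tz":-2.2,"wx":0,"wy":0,"wz":0,"fingers":0.2}
    - {"tx":0.1,"ty":0,"tz":-2.9,"wx":0,"wy":0,"wz":0,"fingers":0.2}
    - {"tx":0.1,"ty":0,"tz":-3.3,"wx":0,"wy":0,"wz":0,"fingers":0.2}
    - {"tx":0.1,"ty":0,"tz":-3.4,"wx":0,"wy":0,"wz":0,"fingers":0.2}
    - {"tx":0.1,"ty":0,"tz":-3.4,"wx":0,"wy":0,"wz":0,"fingers":0.2}
    - {"tx":0.1,"ty":0,"tz":-3.4,"wx":0,"wy":0,"wz":0,"fingers":0.2}

```text
time_s: 6.68
eef_pos: [0.5499, 0.1156, 0.2908]
ee_rot: [-180.0, -0.0, -3.7]
force: [2.9, 3.9, -2.7]
gripper_width: 0.404
finger_force: 35.0
```

Run:
```python
from h import *
snap('side','s4')
b=cv2.imread('pics/s4.png')[90:290,130:330]
cv2.imwrite('pics/c4.png',np.clip(cv2.resize(b,(590,590))*1.5,0,255).astype('uint8'))
s=telemetry.read_state();print(s['eef_pos'],s['force'],s['gripper_width'],s['finger_force'],s['time_s'],s['qd'].round(2))
```

```text
[0.54993224 0.11557199 0.2908302 ] [ 2.47196477  4.56638773 -3.02846859] 0.40714524295331106 35.00132245011628 6.725 [-0.06 -0.05 -0.03 -0.02 -0.03  0.   -0.04]
```

View pics/c4.png

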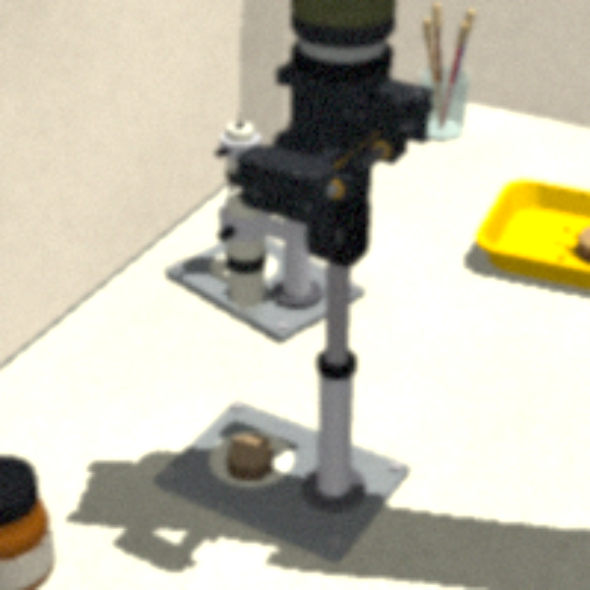

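The side view shows the column extended with the inner tube visible above the collar at (337,362), the grip held between the fingers, and the sherd in place. TCP rise is 99.9 mm; I'll add 1 mm as margin and settle.

Emit:
servo_tool:
  series:
    - {"tx":0,"ty":0,"tz":-0.05,"wx":0,"wy":0,"wz":0,"fingers":0.2}
    - {"tx":0,"ty":0,"tz":-0.1,"wx":0,"wy":0,"wz":0,"fingers":0.2}
    - {"tx":0,"ty":0,"tz":-0.1,"wx":0,"wy":0,"wz":0,"fingers":0.2}
    - {"tx":0,"ty":0,"tz":-0.1,"wx":0,"wy":0,"wz":0,"fingers":0.2}
    - {"tx":0,"ty":0,"tz":-0.1,"wx":0,"wy":0,"wz":0,"fingers":0.2}

```text
time_s: 7.35
eef_pos: [0.55, 0.1156, 0.2916]
ee_rot: [-180.0, -0.0, -3.7]
force: [2.9, 5.2, -6.1]
gripper_width: 0.409
finger_force: 35.0
```

Run:
```python
from h import *
s=telemetry.read_state();print(s['eef_pos'],s['force'],s['gripper_width'],s['finger_force'],s['time_s'])
if s['eef_pos'][2]>.2895 and s['finger_force']>20 and s['gripper_width']<.425: print(workorder.job_done())
```

```text
[0.54995014 0.11557429 0.29160326] [ 2.88455581  5.1846236  -6.07127872] 0.40945082335909017 35.00145848840475 7.35
the job is handed in; nothing more can be done
None
```

The column is up about 100 mm at its second stop, going by the gripper's measured rise. The gripper is holding it at 35 N with the button squeezed in, and I handed the job in at 7.35 s; no verdict came back.

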